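# Clear the balance pan and zero the tare dial

### The job

Get the bench balance ready for the next weighing: with the block squeegee, sweep all four stone chips off the open front edge of the pan into the catch tray, never touching a chip with the fingers. Only then turn the tare knob until its pointer lies on the long zero mark of the dial. Finish with the squeegee standing on its rubber foot in the middle of the round cork mat, and leave the standing vial, the periwinkle shell and the basalt weight where they are.

Things in the scene. Friction and masses are not known exactly. Their poses are not given: they have to be found in the camera images.
- balance: Grey bench balance, fixed to the table; 132 mm (x) by 270 mm (y), base 36 mm high. Origin: centre of its underside; x points to its back (away from the robot), y to its left, z up. Pan on the left half; on the right half the dial pod: y -135..-35 mm, x +-63 mm, top at 46 mm, with a white dial face of radius 46 mm.
- pan_middle (a point): On the balance's steel pan floor, 40 mm above the table, at balance x = 0, y = 50 mm; axes as balance. The floor reaches 60 mm to the back lip, 70 mm to the open front edge (above the tray) and 75 mm to each side lip. Lips: 6 mm thick, rising 10 mm above the floor.
- carry_handle (a point): Middle of the carrying handle's top bar: an arch of 9 mm steel bar behind the knob, 70 mm wide along balance y, in the plane balance x = 52 mm, top at 101 mm above the table; its near side is 47 mm from the knob axis. Fixed.
- tare_knob (a joint): Angle of the tare knob: 0 when the pointer lies on the zero mark; positive is anticlockwise seen from above. Stops at -0.5 and 2.9 rad; stays where it is left.
- knob_grip (a point): On the vertical knob axis at the height to grip, 74 mm above the table; at balance x = 0, y = -85 mm. The knob's grip is a grey upright bar 46 mm long (its own x), 12 mm thick (its own y), from 56 to 84 mm above the table. It turns with the knob; its own -x points along the pointer. The bar sits on a disc of radius 19 mm.
- pointer_tip (a point): Outer end of the knob's black pointer (5 mm wide), 36 mm from the knob axis and 51 mm above the table; a dark line on top of the grip bar lies on the pointer's side.
- zero_mark (a point): Middle of the zero mark: the longest tick (13 mm long, 4 mm wide, dark) on the dial face, on the front (-x) side of the knob axis, 38.5 mm from it.
- tray: Aluminium catch tray, fixed, 90 mm (x) by 170 mm (y), 30 mm high, walls and floor 3 mm, under the pan's open front edge. Origin: centre of its underside, at balance x = -112 mm, y = +50 mm; axes as balance.
- squeegee: Block squeegee standing on its foot: rubber foot 90 mm (x) by 24 mm (y) by 22 mm high; on it a wooden grip fin 56 mm (x) by 14 mm (y), from 21 to 63 mm above the foot's underside. 120 g. Origin: centre of the foot's underside; z up.
- mat: Round cork mat, radius 70 mm, 4 mm thick, fixed to the table. Origin: centre of its underside. To the left or the right of the balance.
- chip0: Chunky dark-grey stone chip, 22 by 17 mm, 16 mm high, 18 g, loose on the pan. Origin: its middle.
- chip1: Chunky dark-grey stone chip, 20 by 18 mm, 14 mm high, 18 g, loose on the pan. Origin: its middle.
- chip2: Chunky dark-grey stone chip, 21 by 16 mm, 18 mm high, 18 g, loose on the pan. Origin: its middle.
- chip3: Chunky dark-grey stone chip, 19 by 18 mm, 15 mm high, 18 g, loose on the pan. Origin: its middle.
- rack: Wooden test-tube rack, fixed, 135 mm (x) by 80 mm (y), 45 mm high, six holes; two stoppered vials stand in it, reaching 90 mm above the table. Origin: centre of its underside.
- vial: Loose stoppered clear glass vial standing on the table beside the dial: diameter 23 mm, 82 mm high. Origin: centre of its underside. To be left alone.
- weight: Loose round black basalt weight, diameter 52 mm, 38 mm high, on the table in front of the dial. Origin: centre of its underside. To be left alone.
- periwinkle: Loose striped periwinkle shell, diameter 28 mm, 27 mm high, on the table behind the pan. Origin: centre of its underside. To be left alone.
Mind the look-alikes: they are no part of the job. Of the things like the squeegee, leave any that is orange, purple or yellow; of the rest the smaller one is meant.

How it is judged:
By the outcome, as a careful person would: the job done as asked, in the order asked, and still so for the second after the job is handed in, with the robot touching nothing.
It also fails if it takes over 70 s, if anything falls off the work surface, if the arm or the gripper's body presses on something with over 40 N, if the wrist force passes 120 N, or if a joint passes its speed limit or range.

### The arm

A 6-joint arm with a two-finger parallel gripper is mounted at the origin on the work surface. World frame = base frame: x ahead of the robot, y to its left, z up, the work surface at z = 0. Lengths are in m, angles in degrees, forces in N, time in s.
With the tool pointing down it reaches from about 0.25 to 0.725 m from the base axis. Payload 4 kg.
Tool frame: the origin (TCP) lies midway between the tips of the shut fingers; the grasp point (between the pads) lies 19 mm behind it; z points along the fingers, y is the direction in which the jaws open and shut (so a half turn about z gives the same grasp; the last joint's range is limited). The gripper opens to 85 mm and grips with 20 to 120 N. Pads are 22 mm wide; open, the fingers measure 114 mm over their backs; the gripper's body (76 mm by 85 mm) begins 54 mm behind the grasp point. The pads swing forward as they close: fully open they stand 13 mm farther back than shut.
Start: joints at [-65.088, 13.785, 0.286, 76.501, 0, 90], TCP at [0.211, -0.453, 0.231] pointing down, gripper open.
Joint ranges: [-155.79, 155.79], [-60.16, 107.12], [-62.33, 73.08], [-114, 123.19], [-81.49, 82.49], [-180, 180]. Speed limits (degrees/s): [159.86, 159.86, 180, 180, 180, 180].

### API

Orientations are given as [roll, pitch, yaw] about the fixed x, y, z axes, in that order (R = Rz(yaw) Ry(pitch) Rx(roll)).
In Python, from bench import telemetry, imaging, job gives the robot as it stands.
- The arm moves only by the shell command python3 -m pendant 'ROWS' [FORCE]. ROWS is JSON, a list of rows, each a list of 7 numbers: the shift along the world's x, y, z in m, then the turn, a rotation vector about the world's x, y, z in rad, then the opening, from 0 (shut) to 1 (fully open). In form: [[tx, ty, tz, wx, wy, wz, claw], ...]. A call has exactly 5 rows; each row shifts and turns the pose as measured when the row begins; what a row does not reach is not made up. A row lasts 1/8 s, in which the tool goes at most 62.5 mm and 10.7 degrees, less where a joint would pass 70% of its speed; a pose out of reach is approached as far as the arm can. A call is refused whole if a number of a shift passes 0.0625 or a number of a turn 0.188, either way. A call with a gripper value outside its range is refused whole. The fingers move at their own pace and stop on an object; FORCE is the grip in N (left out, the last holds). Time passes only in rows, so rows that do not move let the fingers close, or fill a call up. It gives the time, the measured TCP pose, the force and the opening at its end, in the units of the state.
- telemetry.sense(): the state, without advancing time (a new reading comes with each control period).
- imaging.read_camera(name): name is "side" or "top" or "wrist"; returns a dict with "img" (420x560x3 uint8, red, green, blue), "vfov" (degrees; the focal length in pixels is half the picture's height over the tangent of half this angle, whatever the lens; pixels are square), "cx", "cy" (the principal point, pixels), "position" and "rotation" of the camera in the world. Camera axes: x right, y up, looking along -z (the intrinsics and any distortion apply to the point x, -y, -z); pixel columns grow to the right and rows downward; lengths in m; the calibration is good to about 2 mm. The wrist camera is an equidistant fisheye: a pixel r from the principal point sees the ray r / f radians off the axis. A picture is of the moment at which its call begins. There is no depth.
- job.finish_job(): hands the job in, once; it reports no verdict.
The state is a dict: "time": time; "q": joint angles; "joint_velocities": joint speeds; "tau": joint torques, N m; "position": TCP position; "eef_rot": TCP orientation; "ft_force": force on the tool from outside, world axes, zero at the start; "wrist_torque": the same for the moment, N m; "grip_width": finger opening in m.
Only numpy, scipy, OpenCV 4.12 (cv2) and the standard library are available. Lean on these libraries where they do the work, as an engineer would, in place of code of your own. Each camera call takes 0.05 s, during which the arm holds its last target. There are 200 camera calls.

## Working session

There is one attempt and no reset: what is moved stays moved. The work goes in short steps, Python scripts to look and compute and a shell command to move; the robot and the scene stay as the last step left them, time stands still between calls to the robot, and variables do not carry over. Pictures are saved under pics/ and viewed, about 8 in all and at most 12, crops included, and the job is handed in when it is done.

```bash
mkdir -p pics; ls; cat > h.py <<'E'
import numpy as np, cv2
from bench import telemetry, imaging, job
def cam(name, f=None):
    d=imaging.read_camera(name)
    if f: cv2.imwrite(f, cv2.cvtColor(d["img"],cv2.COLOR_RGB2BGR))
    return d
def ray(d,u,v):
    H=d["img"].shape[0]; f=H/2/np.tan(np.radians(d["vfov"])/2)
    x,y=(u-d["cx"])/f,(v-d["cy"])/f
    if d.get("_fish"):
        r=np.hypot(x,y); s=np.sin(r)/r if r>1e-9 else 1; c=np.array([x*s,-y*s,-np.cos(r)])
    else: c=np.array([x,-y,-1.])
    return np.array(d["position"]), np.array(d["rotation"]).reshape(3,3)@c
def onz(d,u,v,z):
    p,r=ray(d,u,v); return p+r*(z-p[2])/r[2]
def proj(d,P):
    H=d["img"].shape[0]; f=H/2/np.tan(np.radians(d["vfov"])/2)
    c=np.array(d["rotation"]).reshape(3,3).T@(np.array(P)-d["position"]); 
    if d.get("_fish"):
        t=np.arctan2(np.hypot(c[0],c[1]),-c[2]); n=np.hypot(c[0],c[1])+1e-12
        return d["cx"]+f*t*c[0]/n, d["cy"]-f*t*c[1]/n
    return d["cx"]-f*c[0]/c[2], d["cy"]+f*c[1]/c[2]
E
python3 - <<'E'
from h import *
import pickle
for n in("top","side"):
    d=cam(n,f"pics/{n}0.png"); pickle.dump(d,open(n+"0.pkl","wb"))
    print({k:v for k,v in d.items() if k!="img"})
print(telemetry.sense())
E
```

```text
pics
{'vfov': 44.63714545408859, 'cx': 278.3930216319745, 'cy': 219.22728178582304, 'position': array([0.46252927, 0.07984092, 1.41894782]), 'rotation': array([  3.41165649,  -0.22281966, -89.48597935])}
{'vfov': 50.98226694613119, 'cx': 289.0640724018181, 'cy': 203.30235418336022, 'position': array([0.0244909 , 0.66452883, 0.63795778]), 'rotation': array([  55.51365501,    1.19174669, -142.33352959])}
{'time': 0.1, 'q': array([-6.50859438e+01,  1.38263989e+01,  2.21170109e-01,  7.65024060e+01,
       -2.82160987e-04,  8.99991097e+01]), 'joint_velocities': array([-0.01559724, -0.02336945,  0.23825158, -0.00521691, -0.03737388,
        0.01131479]), 'tau': array([-1.16236817e-03, -3.73137438e+01,  2.53010792e+01,  1.08570783e-02,
       -1.20447621e-04,  3.32722244e-06]), 'position': array([ 0.2103866 , -0.45295169,  0.23051316]), 'eef_rot': array([-1.79892365e+02,  2.80488010e-04,  2.49149470e+01]), 'ft_force': array([0.62861835, 1.14698405, 0.2083761 ]), 'wrist_torque': array([-0.02211465, -0.01096432, -0.00523139]), 'grip_width': 0.08553672536433118}
```

View pics/top0.png

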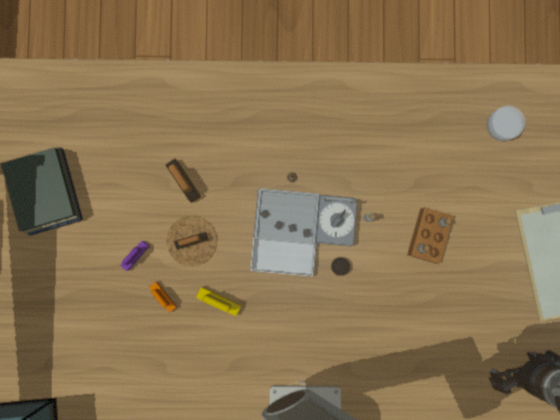

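View pics/side0.png

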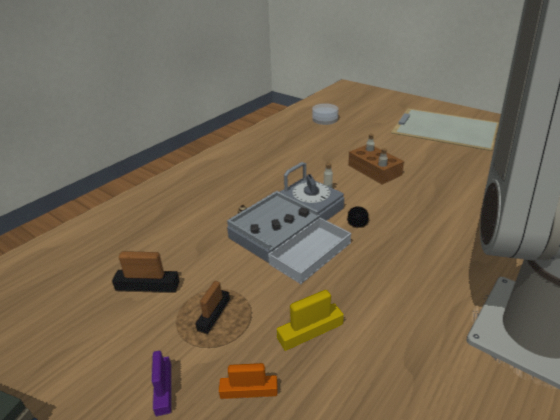

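```bash
python3 - <<'E'
import re
s=open('h.py').read()
s=s.replace('import numpy as np, cv2','import numpy as np, cv2, pickle\nfrom scipy.spatial.transform import Rotation as Ro')
s=s.replace('    if f: cv2','    d["rotation"]=Ro.from_euler("xyz",d["rotation"],degrees=True).as_matrix(); d["_fish"]=name=="wrist"\n    if f: cv2')
open('h.py','w').write(s)
E
python3 - <<'E'
from h import *
d=cam("top"); pickle.dump(d,open("top0.pkl","wb"))
im=cv2.cvtColor(d["img"],cv2.COLOR_RGB2BGR)
c=cv2.resize(im[150:320,115:380],None,fx=3,fy=3,interpolation=cv2.INTER_CUBIC); cv2.imwrite("pics/crop1.png",c)
# dark bodies on table
g=im.max(2)
m=((g<75)).astype(np.uint8); n,l,st,ce=cv2.connectedComponentsWithStats(m)
for i in range(1,n):
    x,y,w,h,a=st[i]
    if a>15 and 110<ce[i][0]<400 and 150<ce[i][1]<330:
        r=cv2.minAreaRect(np.argwhere(l==i)[:,::-1].astype(np.float32))
        print(np.round(ce[i],1),a,np.round(r[1],1),round(r[2],1),np.round(onz(d,*ce[i],0.02),4))
E
```

```text
[186.8 182.8] 272 [45.2 11.6] 56.8 [0.644  0.3279 0.02  ]
[194.1 240.4] 125 [ 8.1 32.6] 72.3 [0.4858 0.3047 0.02  ]
[135.5 254.6] 31 [ 3.1 16.1] 33.7 [0.4459 0.4636 0.02  ]
[340.4 266. ] 232 [16.3 16.3] 45.0 [ 0.4198 -0.095   0.02  ]
```

View pics/crop1.png

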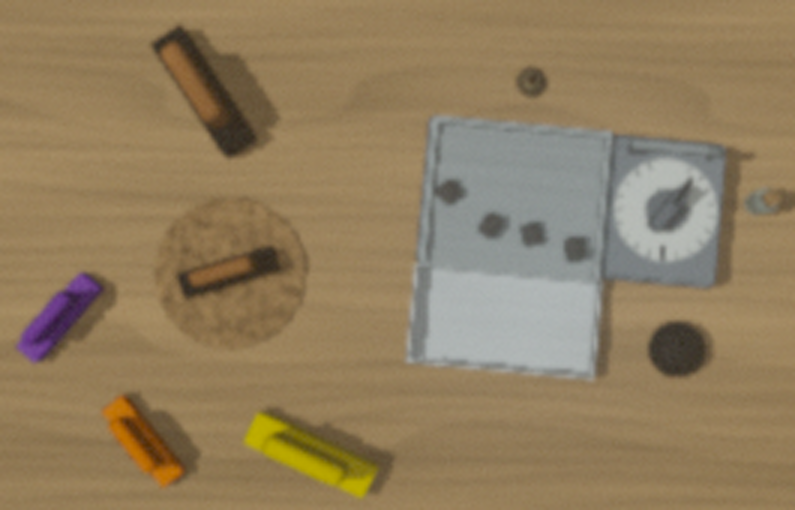

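```bash
cat > m.py <<'E'
from h import *
d=pickle.load(open("top0.pkl","rb"))
def W(c,z): return np.round(onz(d,115+(c[0]+.5)/3-.5,150+(c[1]+.5)/3-.5,z)[:2],4)
for n,c,z in [("mat",(231,273),.004),("sqA",(180,278),.026),("sqB",(270,247),.026),("sqC",(280,268),.026),("sqD",(187,298),.026),
 ("panBL",(432,118),.05),("panBR",(612,131),.05),("podBR",(724,147),.046),("podFR",(715,287),.046),("podFL",(608,279),.046),("trayFL",(407,361),.03),("trayFR",(596,378),.03),
 ("c0",(450,190),.05),("c1",(493,224),.05),("c2",(533,233),.05),("c3",(576,248),.05),("dial",(665,209),.047),("zero",(662,253),.047),("tip",(694,181),.051)]: print(n,W(c,z))
E
python3 m.py
```

```text
mat [0.4854 0.3141]
sqA [0.4801 0.3566]
sqB [0.5089 0.2755]
sqC [0.49   0.2662]
sqD [0.4621 0.3498]
panBL [0.6251 0.129 ]
panBR [ 0.615  -0.0324]
podBR [ 0.6019 -0.1335]
podFR [ 0.4761 -0.1255]
podFL [ 0.4824 -0.0298]
trayFL [0.4072 0.1498]
trayFR [ 0.3934 -0.0206]
c0 [0.5606 0.1122]
c1 [0.5305 0.0735]
c2 [0.5228 0.0377]
c3 [ 0.5097 -0.0008]
dial [ 0.5455 -0.0805]
zero [ 0.5061 -0.0779]
tip [ 0.5706 -0.1059]
```

```bash

python3 -m pendant '[[0.0185,0.052,0,0,0,0.1,1],[0.0185,0.052,0,0,0,0.1,1],[0.0185,0.052,0,0,0,0.1,1],[0.0185,0.052,0,0,0,0.1,1],[0.0185,0.052,0,0,0,0.1,1]]' 60
python3 -m pendant '[[0.0185,0.052,0,0,0,0.1,1],[0.0185,0.052,0,0,0,0.1,1],[0.0185,0.052,0,0,0,0.1,1],[0.0185,0.052,0,0,0,0.1,1],[0.0185,0.052,0,0,0,0.1,1]]'
python3 -m pendant '[[0.0185,0.052,-0.01,0,0,0.1,1],[0.0185,0.052,-0.01,0,0,0.1,1],[0.0185,0.052,-0.01,0,0,0.1,1],[0.0185,0.052,-0.01,0,0,0.1,1],[0.0185,0.04,-0.01,0,0,0.1,1]]'
```

```text
time: 0.78
position: [0.3032, -0.1886, 0.2283]
eef_rot: [-179.8, -0.1, 54.0]
ft_force: [1.2, -0.0, -0.4]
grip_width: 0.0853
time: 1.4
position: [0.3966, 0.0803, 0.2285]
eef_rot: [180.0, -0.1, 83.6]
ft_force: [0.5, -0.4, -0.4]
grip_width: 0.0853
time: 2.02
position: [0.4908, 0.3385, 0.1766]
eef_rot: [179.9, -0.0, 113.4]
ft_force: [1.3, -0.1, -0.5]
grip_width: 0.0855
```

```bash

python3 -m pendant '[[-0.003,-0.013,-0.02,0,0,-0.033,1],[-0.003,-0.013,-0.02,0,0,-0.033,1],[0,0,0,0,0,0,1],[0,0,0,0,0,0,1],[0,0,0,0,0,0,1]]'
python3 - <<'E'
from h import *
d=cam("wrist","pics/w1.png"); pickle.dump(d,open("w1.pkl","wb")); print(d["position"],d["vfov"],d["cx"],d["cy"]); print(proj(d,[.485,.312,.067]),proj(d,[.4854,.3141,.004]))
E
```

```text
time: 2.65
position: [0.485, 0.3165, 0.1327]
eef_rot: [-180.0, -0.0, 109.9]
ft_force: [-0.1, 0.1, -0.5]
grip_width: 0.0852
[0.4621462  0.38273992 0.2752475 ] 65.70646984690485 281.8560871165877 206.14848761885997
(np.float64(278.131297293977), np.float64(224.87530357614565)) (np.float64(280.2126042777288), np.float64(198.3221802799126))
```

View pics/w1.png

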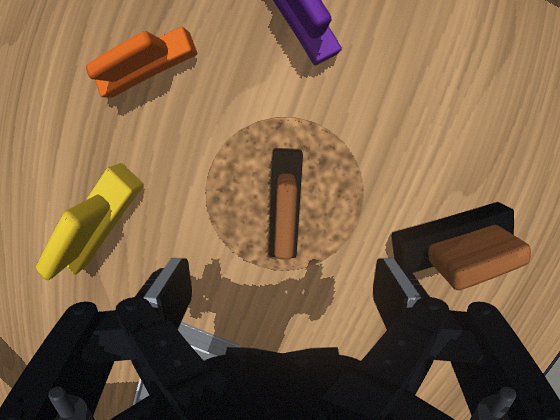

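Wrist view: the mat is centred at about (284,193). The small brown-and-black squeegee stands on it, with its fin top running from (288,177) to (284,257). The larger look-alike is at right (455,245), and the coloured ones are elsewhere. The smaller, on-mat squeegee is the one meant.

```bash
python3 - <<'E'
from h import *
d=pickle.load(open("w1.pkl","rb"))
for n,u,v,z in [("finfar",288,175,.067),("finnear",284.5,257,.067),("finL",275,220,.067),("finR",298,220,.067),("matL",205,193,.004),("matR",364,193,.004),("matT",285,117,.004),("matB",285,270,.004),("footTL",273,150,.026),("footTR",302,150,.026)]: print(n,np.round(onz(d,u,v,z),4))
E
```

```text
finfar [0.4794 0.3466 0.067 ]
finnear [0.4973 0.2908 0.067 ]
finL [0.4818 0.3146 0.067 ]
finR [0.4965 0.3199 0.067 ]
matL [0.4218 0.2963 0.004 ]
matR [0.5528 0.3438 0.004 ]
matT [0.4655 0.3808 0.004 ]
matB [0.5131 0.2505 0.004 ]
footTL [0.4653 0.3539 0.026 ]
footTR [0.4862 0.3616 0.026 ]
```

```bash

python3 -m pendant '[[0.001,0,-0.03,0,0,-0.02,1],[0.001,0,-0.03,0,0,0,1],[0,0,-0.022,0,0,0,1],[0,0,-0.012,0,0,0,1],[0,0,-0.003,0,0,0,1]]' 60
python3 -m pendant '[[0,0,0,0,0,0,0],[0,0,0,0,0,0,0],[0,0,0,0,0,0,0],[0,0,0,0,0,0,0],[0,0,0,0,0,0,0]]' 60
```

```text
time: 3.32
position: [0.4913, 0.3197, 0.0392]
eef_rot: [179.3, -0.2, 108.8]
ft_force: [0.5, 0.0, 0.2]
grip_width: 0.0854
time: 3.95
position: [0.4932, 0.321, 0.0424]
eef_rot: [179.0, -0.3, 108.8]
ft_force: [-1.3, 0.1, -0.6]
grip_width: 0.0129
```

```bash

python3 -m pendant '[[0,0,0,0,0,0,0.5],[0,0,0,0,0,0,0.5],[0,0,-0.004,-0.005,0.016,0,0.5],[0,0,-0.004,0,0,0,0.5],[0,0,-0.001,0,0,0,0.5]]' 60
python3 -c "
from h import *
s=telemetry.sense();print(s['position'],s['eef_rot'],s['joint_velocities'])"
python3 -m pendant '[[0,0,-0.001,0,0,0,0],[0,0,-0.001,0,0,0,0],[0,0,-0.001,0,0,0,0],[0,0,-0.001,0,0,0,0],[0,0,0,0,0,0,0]]' 60
```

```text
time: 4.58
position: [0.4931, 0.3209, 0.0326]
eef_rot: [-180.0, -0.3, 108.8]
ft_force: [-0.1, -0.5, -0.3]
grip_width: 0.0426
[0.49314838 0.32093028 0.03261169] [-179.95059566   -0.32113336  108.75357874] [-7.37336480e-02  6.54562263e-01  5.81391742e-04 -8.89292088e-01
  1.10882254e-01 -2.28378152e-02]
time: 5.2
position: [0.4931, 0.3209, 0.0307]
eef_rot: [180.0, -0.3, 108.8]
ft_force: [1.0, -0.2, 0.2]
grip_width: 0.0132
```

```bash

python3 -m pendant '[[0,0,0.02,0,0,0,0],[0,0,0.04,0,0,0,0],[0,0,0.04,0,0,0,0],[0.016,-0.04,0.01,0,0,-0.08,0],[0.016,-0.04,0,0,0,-0.08,0]]' 60
python3 -m pendant '[[0.016,-0.04,0,0,0,-0.08,0],[0.016,-0.04,0,0,0,-0.08,0],[0.016,-0.04,0,0,0,-0.08,0],[0.012,-0.03,0,0,0,0,0],[0,0,0,0,0,0,0]]' 60
python3 -m pendant '[[0,0,0,0,0,0,0],[0,0,0,0,0,0,0],[0,0,0,0,0,0,0],[0,0,0,0,0,0,0],[0,0,0,0,0,0,0]]' 60
python3 - <<'E'
from h import *
d=cam("wrist","pics/w2.png"); pickle.dump(d,open("w2.pkl","wb")); print(d["position"])
s=telemetry.sense(); print(s["position"],s["eef_rot"])
E
```

```text
time: 5.82
position: [0.523, 0.2411, 0.1412]
eef_rot: [-179.8, -0.3, 99.7]
ft_force: [0.5, 0.6, -1.2]
grip_width: 0.0135
time: 6.45
position: [0.5847, 0.0835, 0.1396]
eef_rot: [-179.7, -0.3, 85.2]
ft_force: [-0.7, 0.4, -0.5]
grip_width: 0.0128
time: 7.08
position: [0.5832, 0.0869, 0.1389]
eef_rot: [-179.6, -0.3, 85.5]
ft_force: [-0.4, -0.9, -0.8]
grip_width: 0.0132
[0.5910309  0.15627357 0.28178937]
[0.58316786 0.08683054 0.13889852] [-179.61396694   -0.32992961   85.50636052]
```

View pics/w2.png

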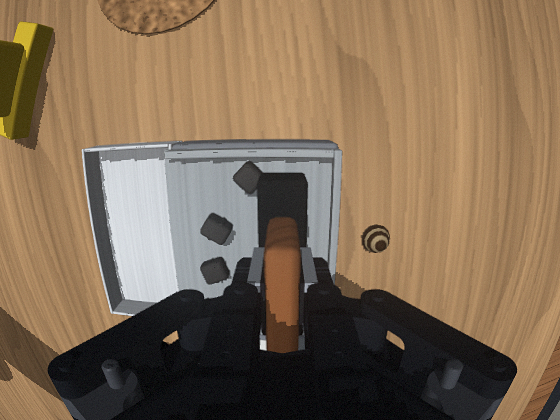

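```bash
python3 - <<'E'
from h import *
d=pickle.load(open("w2.pkl","rb"))
for n,u,v,z in [("lipBL",339,143,.05),("lipFL",168,146,.05),("back lip",340,200,.05),("backlip2",337,260,.05),("edgeA",168,165,.04),("edgeB",178,285,.04),("trayFL",83,150,.03),("trayFR",110,312,.03),("c0",248,178,.05),("c1",216,229,.05),("c2",215,270,.05),("footFL",258,174,.122),("footBL",307,174,.122)]: print(n,np.round(onz(d,u,v,z),4))
E
```

```text
lipBL [0.6289 0.1339 0.05  ]
lipFL [0.5036 0.1428 0.05  ]
back lip [0.6279 0.0915 0.05  ]
backlip2 [0.6245 0.0424 0.05  ]
edgeA [0.4977 0.1274 0.04  ]
edgeB [0.4868 0.0218 0.04  ]
trayFL [0.4117 0.1495 0.03  ]
trayFR [ 0.3958 -0.0167  0.03  ]
c0 [0.5614 0.1132 0.05  ]
c1 [0.5324 0.0756 0.05  ]
c2 [0.5262 0.0405 0.05  ]
footFL [0.5759 0.1282 0.122 ]
footBL [0.6003 0.1263 0.122 ]
```

```bash

python3 -m pendant '[[0.005,-0.004,0,0,0,0,0],[0.004,-0.003,0,0,0,0.007,0],[0,0,-0.02,0,0,0,0],[0,0,-0.02,0,0,0,0],[0,0,-0.012,0,0,0,0]]' 60
python3 -m pendant '[[0,0,-0.007,0,0,0,0],[0,0,-0.005,0,0,0,0],[0,0,0,0,0,0,0],[0,0,0,0,0,0,0],[0,0,0,0,0,0,0]]' 60
```

```text
time: 7.75
position: [0.5955, 0.0786, 0.0874]
eef_rot: [-179.9, -0.4, 85.9]
ft_force: [1.3, 0.3, -1.1]
grip_width: 0.0136
time: 8.38
position: [0.5963, 0.0783, 0.0754]
eef_rot: [-180.0, -0.4, 85.9]
ft_force: [-0.2, 0.3, -0.8]
grip_width: 0.0134
```

```bash

python3 -m pendant '[[-0.002,0,-0.004,0,0,0,0],[0,0,-0.002,0,0,0,0],[0,0,-0.001,0,0,0,0],[-0.006,0.0004,0,0,0,0,0],[-0.01,0.0008,0,0,0,0,0]]' 60
python3 -m pendant '[[-0.012,0.0008,0,0,0,0,0],[-0.012,0.0008,0,0,0,0,0],[-0.012,0.0008,0,0,0,0,0],[-0.012,0.0008,0,0,0,0,0],[-0.012,0.0008,0,0,0,0,0]]' 60
```

```text
time: 9.0
position: [0.5781, 0.0796, 0.0684]
eef_rot: [180.0, -0.4, 85.9]
ft_force: [-0.1, 0.5, -0.9]
grip_width: 0.0133
time: 9.62
position: [0.5131, 0.084, 0.0689]
eef_rot: [180.0, -0.4, 85.9]
ft_force: [-0.6, 0.1, -1.7]
grip_width: 0.0132
```

```bash

python3 -m pendant '[[-0.012,0.0008,0,0,0,0,0],[-0.012,0.0008,0,0,0,0,0],[-0.006,0.0004,0,0,0,0,0],[0,0,0,0,0,0,0],[0,0,0.02,0,0,0,0]]' 60
python3 -m pendant '[[0.01,0,0.03,0,0,0,0],[0.03,-0.016,0.02,0,0,0,0],[0.03,-0.018,0,0,0,0,0],[0.02,-0.018,0,0,0,0,0],[0,0,0,0,0,0,0]]' 60
python3 - <<'E'
from h import *
d=cam("top","pics/t2.png"); w=cam("wrist"); pickle.dump((d,w),open("p2.pkl","wb"))
im=cv2.cvtColor(d["img"],cv2.COLOR_RGB2BGR)
a=cv2.resize(im[175:285,240:370],None,fx=3.8,fy=3.8,interpolation=cv2.INTER_CUBIC)[:418]
b=cv2.resize(cv2.cvtColor(w["img"],cv2.COLOR_RGB2BGR)[90:360,60:400],None,fx=.9,fy=.9)
o=np.zeros((420,800,3),np.uint8); o[:a.shape[0],:a.shape[1]]=a; o[:b.shape[0],494:494+b.shape[1]]=b
cv2.imwrite("pics/p2.png",o); print(telemetry.sense()["position"],b.shape)
E
```

```text
time: 10.25
position: [0.4786, 0.086, 0.088]
eef_rot: [-179.8, -0.4, 85.9]
ft_force: [-0.1, 0.4, -1.3]
grip_width: 0.0134
time: 10.88
position: [0.5746, 0.0327, 0.1416]
eef_rot: [179.8, -0.4, 86.0]
ft_force: [-0.4, -0.4, -1.9]
grip_width: 0.0138
[0.57255442 0.03389228 0.14128042] (243, 306, 3)
```

View pics/p2.png

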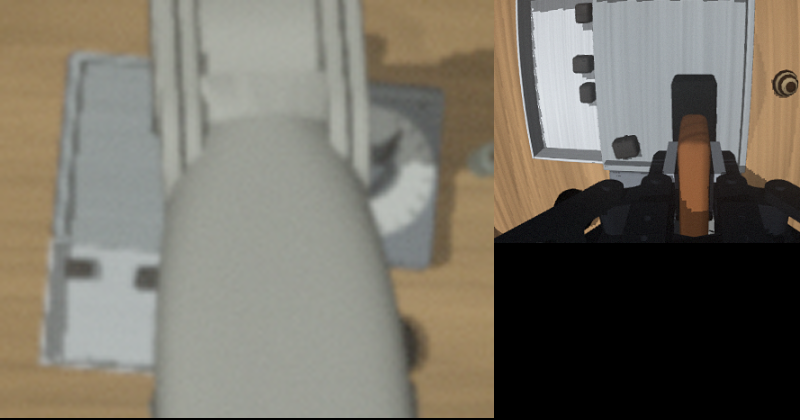

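```bash
python3 - <<'E'
from h import *
d,w=pickle.load(open("p2.pkl","rb"))
f=lambda x,y:(60+(x-494)/.9,90+y/.9)
for n,x,y,z in [("c3",626,146,.05),("lipR",622,166,.05),("lipRfront",603,165,.05)]+[(f"t{i}",a,b,.012) for i,(a,b) in enumerate([(585,13),(583,63),(587,92)])]: print(n,np.round(onz(w,*f(x,y),z),4))
E
```

```text
c3 [0.5127 0.0018 0.05  ]
lipR [ 0.5057 -0.0181  0.05  ]
lipRfront [ 0.4873 -0.0166  0.05  ]
t0 [0.4772 0.1233 0.012 ]
t1 [0.4694 0.0749 0.012 ]
t2 [0.4693 0.0455 0.012 ]
```

```bash

python3 -m pendant '[[-0.006,-0.003,-0.02,0,0,0,0],[-0.004,0,-0.02,0,0,0,0],[0,0,-0.016,0,0,0,0],[0,0,-0.006,0,0,0,0],[0,0,-0.002,0,0,0,0]]' 60
python3 -m pendant '[[0,0,-0.002,0,0,0,0],[0,0,0,0,0,0,0],[0,0,0,0,0,0,0],[0,0,0,0,0,0,0],[0,0,0,0,0,0,0]]' 60
```

```text
time: 11.6
position: [0.5589, 0.0341, 0.076]
eef_rot: [-180.0, -0.5, 86.3]
ft_force: [-0.5, 0.3, -1.6]
grip_width: 0.013
time: 12.22
position: [0.5603, 0.0345, 0.0759]
eef_rot: [179.8, -0.5, 86.4]
ft_force: [-0.3, -0.3, -1.1]
grip_width: 0.0133
```

```bash

python3 -m pendant '[[0,-0.003,-0.005,0,0,0,0],[0,0,-0.003,0,0,0,0],[0,0,-0.001,0,0,0,0],[-0.006,0.0004,0,0,0,0,0],[-0.01,0.0007,0,0,0,0,0]]' 60
python3 -m pendant '[[-0.012,0.0008,0,0,0,0,0],[-0.012,0.0008,0,0,0,0,0],[-0.012,0.0008,0,0,0,0,0],[-0.012,0.0008,0,0,0,0,0],[-0.01,0.0008,0,0,0,0,0]]' 60
```

```text
time: 12.85
position: [0.5446, 0.0323, 0.0667]
eef_rot: [179.7, -0.5, 86.3]
ft_force: [1.2, 0.4, -0.7]
grip_width: 0.0134
time: 13.48
position: [0.4808, 0.0367, 0.0667]
eef_rot: [179.8, -0.5, 86.4]
ft_force: [-0.0, 1.2, -0.9]
grip_width: 0.0132
```

```bash

python3 -m pendant '[[-0.005,0.0004,0,0,0,0,0],[0,0,0,0,0,0,0],[0,0,0.02,0,0,0,0],[0,0,0.03,0,0,0,0],[0.005,0.03,0.03,0,0,0,0]]' 60
python3 -m pendant '[[0.002,0.055,0,0,0,0,0],[0.002,0.055,0,0,0,0,0],[0.002,0.055,0,0,0,0,0],[0,0.05,0,0,0,0,0],[0,0.03,0,0,0,0,0]]' 60
python3 -m pendant '[[0,0,0,0,0,0,0],[0,0,0,0,0,0,0],[0,0,0,0,0,0,0],[0,0,0,0,0,0,0],[0,0,0,0,0,0,0]]' 60
python3 - <<'E'
from h import *
d=cam("side"); w=cam("wrist"); t=cam("top"); pickle.dump((d,w,t),open("p3.pkl","wb"))
B=lambda i:cv2.cvtColor(i,cv2.COLOR_RGB2BGR)
o=np.zeros((600,800,3),np.uint8)
a=cv2.resize(B(d["img"])[155:285,215:375],None,fx=2.4,fy=2.4,interpolation=cv2.INTER_CUBIC); o[:a.shape[0],:a.shape[1]]=a
b=cv2.resize(B(t["img"])[180:285,240:370],None,fx=2.8,fy=2.8,interpolation=cv2.INTER_CUBIC); o[312:600,:b.shape[1]]=b[:288]
c=B(w["img"])[:400,80:490]; o[:400,390:800]=c
cv2.imwrite("pics/p3.png",o); print(telemetry.sense()["position"],telemetry.sense()["eef_rot"])
E
```

```text
time: 14.1
position: [0.4777, 0.066, 0.1459]
eef_rot: [-179.8, -0.4, 86.2]
ft_force: [0.8, 1.4, -0.9]
grip_width: 0.0133
time: 14.72
position: [0.4889, 0.3192, 0.1493]
eef_rot: [179.6, -0.6, 85.9]
ft_force: [0.1, -0.5, -1.3]
grip_width: 0.0134
time: 15.35
position: [0.4893, 0.3186, 0.1483]
eef_rot: [179.6, -0.6, 85.9]
ft_force: [0.8, 0.4, -0.8]
grip_width: 0.0135
[0.4892825  0.31901832 0.14835982] [179.63420117  -0.56862539  85.92690518]
```

View pics/p3.png

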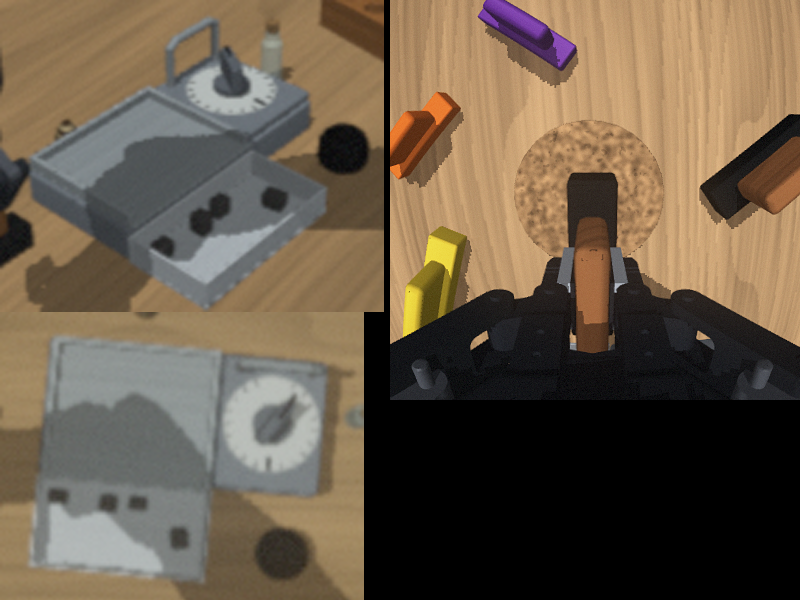

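```bash
python3 - <<'E'
from h import *
d,w,t=pickle.load(open("p3.pkl","rb"))
L,R,T=[onz(w,u,v,.004) for u,v in [(204,190),(354,190),(279,120.5)]]
print(L,R,T)
from scipy.optimize import fsolve
P=[onz(w,u,v,.004)[:2] for u,v in [(204,190),(354,190),(279,120.5)]]
A=np.array([[2*p[0],2*p[1],1] for p in P]); x=np.linalg.solve(A,[p@p for p in P]); print("mat",x[:2],np.sqrt(x[2]+x[:2]@x[:2]))
for u in (178,227): print("foot end",onz(w,u,174,.1433))
pts=[(270,265-0),]
# top camera: knob bar/pointer
f=lambda x,y:(240+(x+.5)/2.8-.5,180+(y-312+.5)/2.8-.5)
for n,x,y,z in [("tip",295,398,.051),("zero",268,465,.046),("dialL",222,424,.046),("dialR",323,424,.046),("dialT",272,374,.046),("dialB",272,475,.046)]: print(n,np.round(onz(t,*f(x,y),z),4))
E
```

```text
[0.42040203 0.32708511 0.004     ] [0.55852176 0.31696716 0.004     ] [0.49402255 0.38417724 0.004     ]
mat [0.48892772 0.31473402] 0.0696298677141691
foot end [0.44453069 0.36527841 0.1433    ]
foot end [0.46844363 0.36315226 0.1433    ]
tip [ 0.5695 -0.1033  0.051 ]
zero [ 0.5052 -0.0782  0.046 ]
dialL [ 0.5442 -0.0339  0.046 ]
dialR [ 0.5451 -0.1309  0.046 ]
dialT [ 0.5929 -0.0818  0.046 ]
dialB [ 0.4957 -0.082   0.046 ]
```

```bash

python3 -m pendant '[[0,-0.002,-0.03,0,0,0,0],[0,-0.001,-0.03,0,0,0,0],[0,0,-0.025,0,0,0,0],[0,0,-0.012,0,0,0,0],[0,0,-0.004,0,0,0,0]]' 60
python3 -m pendant '[[0,0,-0.002,0,0,0,0],[0,0,-0.001,0,0,0,0],[0,0,-0.001,0,0,0,0],[0,0,0,0,0,0,0],[0,0,0,0,0,0,0]]' 60
```

```text
time: 16.12
position: [0.4908, 0.3165, 0.0469]
eef_rot: [179.4, -0.8, 85.9]
ft_force: [-0.8, 0.1, -1.1]
grip_width: 0.0137
time: 16.75
position: [0.4928, 0.3179, 0.0457]
eef_rot: [179.1, -0.9, 85.9]
ft_force: [0.2, -0.3, -0.9]
grip_width: 0.0131
```

```bash

python3 -m pendant '[[-0.003,-0.001,-0.005,-0.014,0.017,0,0],[0,0,-0.004,0,0,0,0],[0,0,-0.003,0,0,0,0],[0,0,-0.001,0,0,0,0],[0,0,0,0,0,0,0]]' 60
```

```text
time: 17.38
position: [0.4894, 0.3167, 0.0314]
eef_rot: [-179.9, 0.0, 85.9]
ft_force: [-0.2, -0.3, -1.2]
grip_width: 0.0137
```

```bash

python3 -m pendant '[[0,0,-0.0012,0,0,0,0],[0,0,0,0,0,0,0],[0,0,0,0,0,0,0],[0,0,0,0,0,0,0],[0,0,0,0,0,0,0.3]]' 60
python3 -m pendant '[[0,0,0,0,0,0,0.4],[0,0,0,0,0,0,0.4],[0,0,0,0,0,0,0.4],[0,0,0.03,0,0,0,0.4],[0,0,0.05,0,0,0,0.4]]' 60
python3 -m pendant '[[0,0,0.03,0,0,0,0.4],[0,0,0,0,0,0,0.4],[0,0,0,0,0,0,0.4],[0,0,0,0,0,0,0.4],[0,0,0,0,0,0,0.4]]' 60
python3 - <<'E'
from h import *
w=cam("wrist","pics/w4.png"); pickle.dump(w,open("w4.pkl","wb"));print(telemetry.sense()["position"])
E
```

```text
time: 18.0
position: [0.4899, 0.3169, 0.031]
eef_rot: [-179.9, -0.0, 85.9]
ft_force: [0.2, 0.0, 0.2]
grip_width: 0.0256
time: 18.62
position: [0.4868, 0.3149, 0.108]
eef_rot: [-179.5, 0.3, 85.9]
ft_force: [0.4, 0.4, 0.3]
grip_width: 0.0342
time: 19.25
position: [0.4874, 0.3153, 0.1397]
eef_rot: [-179.6, 0.2, 85.9]
ft_force: [-0.5, 0.2, -0.3]
grip_width: 0.0339
[0.48726833 0.31521427 0.13955318]
```

View pics/w4.png

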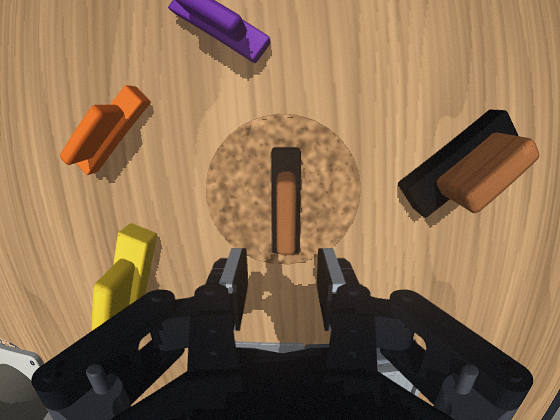

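```bash
python3 - <<'E'
from h import *
w=pickle.load(open("w4.pkl","rb"))
P=[onz(w,u,v,.004)[:2] for u,v in [(206,188),(361,188),(283,113.5),(283,264.5)]]
A=np.array([[2*p[0],2*p[1],1] for p in P]); x=np.linalg.lstsq(A,[p@p for p in P],rcond=None)[0]; print("mat",x[:2])
a,b=onz(w,287,172,.067),onz(w,286,254,.067); print("fin",a,b,(a+b)/2)
for u in (272,300): print(onz(w,u,148.5,.026))
print(telemetry.sense()["q"])
E
```

```text
mat [0.48940861 0.31535939]
fin [0.49405756 0.34601376 0.067     ] [0.48933693 0.28602482 0.067     ] [0.49169725 0.31601929 0.067     ]
[0.48339371 0.3580831  0.026     ]
[0.50541114 0.35656297 0.026     ]
[3.28610547e+01 2.61856213e+01 4.22796687e+00 6.85158220e+01
 7.22899861e-02 1.26960454e+02]
```

The squeegee is upright and its centre is within about 2 mm of the mat centre. Next I move to the knob.

```bash

python3 -m pendant '[[0,0,0.03,0,0,0.18,0.4],[0.0065,-0.044,0,0,0,0.18,0.4],[0.0065,-0.044,0,0,0,0.18,0.4],[0.0065,-0.044,0,0,0,0.18,0.4],[0.0065,-0.044,0,0,0,0.18,0.4]]' 60
python3 -m pendant '[[0.0065,-0.044,0,0,0,0.18,0.4],[0.0065,-0.044,0,0,0,0.18,0.4],[0.0065,-0.044,0,0,0,0.18,0.4],[0.0065,-0.044,0,0,0,0.18,0.4],[0.0065,-0.04,0,0,0,0.18,0.4]]' 60
python3 -m pendant '[[0,0,0,0,0,0.18,0.4],[0,0,0,0,0,0.18,0.4],[0,0,0,0,0,0.18,0.4],[0,0,0,0,0,0.18,0.4],[0,0,0,0,0,0.18,0.4]]' 60
python3 -m pendant '[[0,0,0,0,0,0.18,0.4],[0,0,0,0,0,0.18,0.4],[0,0,0,0,0,0.18,0.4],[0,0,0,0,0,0.18,0.4],[0,0,0,0,0,0.18,0.4]]' 60
```

```text
time: 19.92
position: [0.512, 0.1372, 0.1663]
eef_rot: [-179.3, 0.3, 139.4]
ft_force: [0.8, 0.1, 0.5]
grip_width: 0.0341
time: 20.55
position: [0.5435, -0.0861, 0.1635]
eef_rot: [-179.3, 0.1, -167.3]
ft_force: [-0.1, -0.0, -0.2]
grip_width: 0.0343
time: 21.18
position: [0.5419, -0.0906, 0.1596]
eef_rot: [-179.5, -0.1, -114.4]
ft_force: [0.7, 0.6, 0.3]
grip_width: 0.034
time: 21.8
position: [0.5399, -0.0903, 0.156]
eef_rot: [-179.9, -0.0, -61.1]
ft_force: [-0.1, 0.6, 0.4]
grip_width: 0.0343
```

```bash

python3 -m pendant '[[0.003,0.005,0.003,0,0,0.15,0.4],[0.003,0.004,0,0,0,0.15,0.4],[0,0,0,0,0,0.015,0.4],[0,0,0,0,0,0,0.4],[0,0,0,0,0,0,0.4]]' 60
python3 - <<'E'
from h import *
w=cam("wrist","pics/w5.png"); pickle.dump(w,open("w5.pkl","wb"));s=telemetry.sense();print(s["position"],s["eef_rot"],s["q"]); print(w["position"],proj(w,[.5455,-.081,.084]),proj(w,[.5455,-.081,.046]))
E
```

```text
time: 22.42
position: [0.5444, -0.0812, 0.1564]
eef_rot: [179.9, 0.2, -42.7]
ft_force: [-0.0, 0.3, -0.6]
grip_width: 0.0339
[ 0.54439815 -0.08125223  0.15638238] [179.91763742   0.23408976 -42.67210863] [-8.52368793e+00  2.20576318e+01  4.62426172e-01  6.86447572e+01
  6.32410161e-02 -1.45851880e+02]
[ 0.59899435 -0.13106938  0.29862125] (np.float64(280.6960692943597), np.float64(219.07005894237503)) (np.float64(280.8033249961429), np.float64(203.88626439154194))
```

View pics/w5.png

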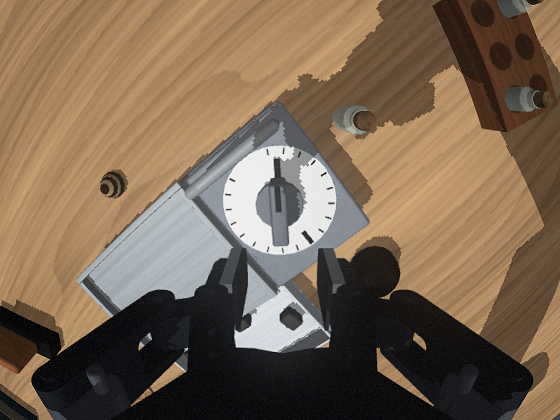

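```bash
python3 - <<'E'
from h import *
w=pickle.load(open("w5.pkl","rb"))
P=[onz(w,u,v,.046)[:2] for u,v in [(222.5,203),(337,203),(280,146.5),(280,255.5)]]
A=np.array([[2*p[0],2*p[1],1] for p in P]); x=np.linalg.lstsq(A,[p@p for p in P],rcond=None)[0]; c=x[:2]; print("dial",c,np.sqrt(x[2]+c@c))
an=lambda p:np.degrees(np.arctan2(*(p[:2]-c)[::-1]))
t=onz(w,277,159,.051);z=onz(w,306.5,238,.046); print("tip",t,an(t),"zero",z,an(z))
a,b=onz(w,277,182,.084),onz(w,281,244,.084); print("bar",a,b,(a+b)/2,np.degrees(np.arctan2(*(a-b)[:2][::-1])))
E
```

```text
dial [ 0.54628111 -0.08050115] 0.04648137708063791
tip [ 0.57487944 -0.10416135  0.051     ] -39.60190154204185 zero [ 0.50898488 -0.07663586  0.046     ] 174.08312185368712
bar [ 0.56659077 -0.09707896  0.084     ] [ 0.53146739 -0.0683337   0.084     ] [ 0.54902908 -0.08270633  0.084     ] -39.29717257384589
```

```bash

python3 -m pendant '[[0.002,0.0005,-0.02,0,0,0.045,0.4],[0,0,-0.02,0,0,0,0.4],[0,0,-0.02,0,0,0,0.4],[0,0,-0.01,0,0,0,0.4],[0,0,0,0,0,0,0.4]]' 40
```

```text
time: 23.1
position: [0.547, -0.0815, 0.0856]
eef_rot: [180.0, 0.1, -40.2]
ft_force: [0.6, -0.3, 0.4]
grip_width: 0.0345
```

```bash

python3 -m pendant '[[-0.001,0.0005,-0.01,0,0,0,0.4],[0,0,-0.008,0,0,0,0.4],[0,0,-0.005,0,0,0,0.4],[0,0,-0.001,0,0,0,0.4],[0,0,0,0,0,0,0.4]]' 40
python3 -m pendant '[[0,0,-0.0005,0,0,0,0],[0,0,-0.0005,0,0,0,0],[0,0,0,0,0,0,0],[0,0,0,0,0,0,0],[0,0,0,0,0,0,0]]' 40
```

```text
time: 23.72
position: [0.5473, -0.0811, 0.0618]
eef_rot: [-179.9, -0.1, -40.3]
ft_force: [-0.3, 0.6, 0.3]
grip_width: 0.0339
time: 24.35
position: [0.5476, -0.0812, 0.0616]
eef_rot: [-179.9, -0.1, -40.3]
ft_force: [0.3, -0.7, -0.1]
grip_width: 0.0113
```

```bash

python3 -m pendant '[[0,0,0,0,0,-0.1,0],[0,0,0,0,0,-0.15,0],[0,0,0,0,0,-0.15,0],[0,0,0,0,0,-0.15,0],[0,0,0,0,0,-0.15,0]]' 40
python3 -m pendant '[[0,0,0,0,0,-0.15,0],[0,0,0,0,0,-0.15,0],[0,0,0,0,0,-0.15,0],[0,0,0,0,0,-0.15,0],[0,0,0,0,0,-0.15,0]]' 40
```

```text
time: 24.98
position: [0.5465, -0.0818, 0.0616]
eef_rot: [180.0, -0.1, -81.7]
ft_force: [-1.3, 1.0, 1.8]
grip_width: 0.0113
time: 25.6
position: [0.5452, -0.0815, 0.0616]
eef_rot: [179.8, -0.1, -126.1]
ft_force: [-1.4, 1.0, 1.9]
grip_width: 0.0114
```

```bash

python3 -m pendant '[[0,0,0,0,0,-0.15,0],[0,0,0,0,0,-0.15,0],[0,0,0,0,0,-0.15,0],[0,0,0,0,0,-0.15,0],[0,0,0,0,0,-0.15,0]]' 40
python3 -m pendant '[[0,0,0,0,0,-0.12,0],[0,0,0,0,0,-0.06,0],[0,0,0,0,0,-0.02,0],[0,0,0,0,0,0,0],[0,0,0,0,0,0,0]]' 40
python3 - <<'E'
from h import *
w=cam("wrist"); t=cam("top"); s=cam("side"); pickle.dump((w,t,s),open("p6.pkl","wb"))
B=lambda i:cv2.cvtColor(i,cv2.COLOR_RGB2BGR)
o=np.zeros((600,800,3),np.uint8)
a=cv2.resize(B(w["img"])[110:310,190:370],None,fx=2.2,fy=2.2,interpolation=cv2.INTER_CUBIC); o[:a.shape[0],:a.shape[1]]=a
b=cv2.resize(B(s["img"])[150:230,270:370],None,fx=4,fy=4,interpolation=cv2.INTER_CUBIC); o[:b.shape[0],400:]=b
cv2.imwrite("pics/p6.png",o)
E
```

```text
time: 26.22
position: [0.5444, -0.0804, 0.0616]
eef_rot: [179.7, -0.2, -170.4]
ft_force: [-0.4, 0.8, 0.4]
grip_width: 0.0111
time: 26.85
position: [0.5444, -0.08, 0.0616]
eef_rot: [179.7, -0.2, 177.8]
ft_force: [-0.9, 1.0, 0.8]
grip_width: 0.0115
```

View pics/p6.png

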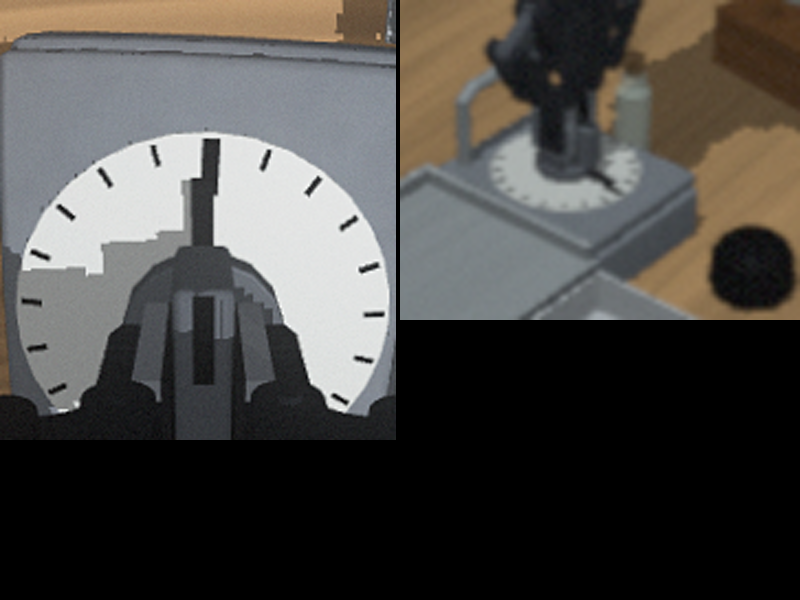

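```bash
cat > k.py <<'E'
from h import *
def run(w,f,tip,base,z1,z2,edge):
    P=[onz(w,*f(*e),.046)[:2] for e in edge]
    A=np.array([[2*p[0],2*p[1],1] for p in P]); x=np.linalg.lstsq(A,[p@p for p in P],rcond=None)[0]; c=x[:2]; print("dial",c,np.sqrt(x[2]+c@c))
    an=lambda p,q:np.degrees(np.arctan2(*(p-q)[:2][::-1]))%360
    t,b=onz(w,*f(*tip),.051),onz(w,*f(*base),.051); a1,a2=onz(w,*f(*z1),.046),onz(w,*f(*z2),.046)
    print("ptr from axis",an(t[:2],c),"own line",an(t,b),"zero from axis",an((a1+a2)[:2]/2,c),"own line",an(a1,a2), "side offset mm at tip",1000*.036*np.radians(an(t[:2],c)-an((a1+a2)[:2]/2,c)))
E
python3 - <<'E'
from k import *
w,t,s=pickle.load(open("p6.pkl","rb"))
f=lambda x,y:(190+(x+.5)/2.2-.5,110+(y+.5)/2.2-.5)
run(w,f,(203.5,180),(203,240),(212,140),(208.5,192),[(205,132),(18,300),(389,300),(75,178),(335,180)])
E
```

```text
dial [ 0.54769231 -0.08073592] 0.04589248238567186
ptr from axis 178.02008898011715 own line 177.38385852453865 zero from axis 175.65080328784958 own line 174.216161620198 side offset mm at tip 1.4886661050166392
```

```bash

python3 -m pendant '[[0,0,0,0,0,-0.03,0],[0,0,0,0,0,-0.01,0],[0,0,0,0,0,0,0],[0,0,0,0,0,0,0],[0,0,0,0,0,0,0]]' 40
python3 -m pendant '[[0,0,0,0,0,0,0.4],[0,0,0,0,0,0,0.4],[0,0,0,0,0,0,0.4],[0,0,0,0,0,0,0.4],[0,0,0,0,0,0,0.4]]' 40
python3 -m pendant '[[0,0,0.02,0,0,0,0.4],[0,0,0.03,0,0,0,0.4],[0,0,0.03,0,0,0,0.4],[0,0,0.02,0,0,0,0.4],[0,0,0,0,0,0,0.4]]' 40
python3 - <<'E'
from h import *
w=cam("wrist"); pickle.dump(w,open("p7.pkl","wb"))
B=lambda i:cv2.cvtColor(i,cv2.COLOR_RGB2BGR)
a=cv2.resize(B(w["img"])[110:270,190:370],None,fx=3.5,fy=3.5,interpolation=cv2.INTER_CUBIC)
cv2.imwrite("pics/p7.png",a)
E
```

```text
time: 27.62
position: [0.5444, -0.0799, 0.0616]
eef_rot: [179.7, -0.2, 175.4]
ft_force: [-1.2, 1.2, -0.2]
grip_width: 0.0111
time: 28.25
position: [0.5447, -0.0802, 0.0615]
eef_rot: [179.7, -0.1, 175.3]
ft_force: [0.0, -0.3, -0.5]
grip_width: 0.0342
time: 28.88
position: [0.5437, -0.0801, 0.1636]
eef_rot: [179.7, -0.2, 175.3]
ft_force: [-0.6, -0.9, -0.5]
grip_width: 0.0341
```

View pics/p7.png

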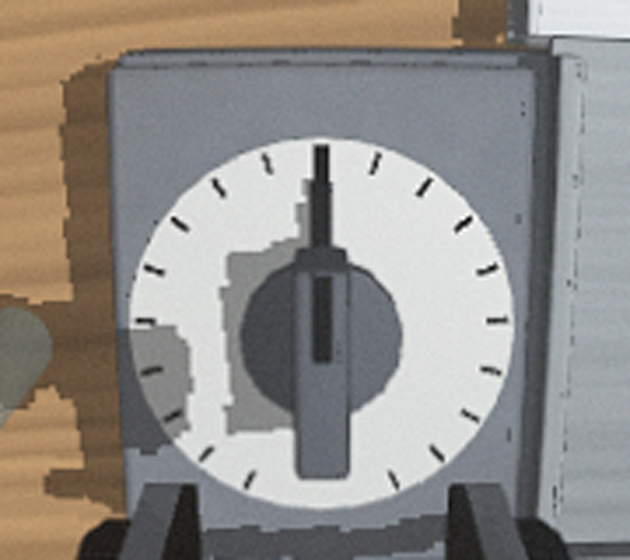

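```bash
python3 - <<'E'
from k import *
w=pickle.load(open("p7.pkl","rb")); f=lambda x,y:(190+(x+.5)/3.5-.5,110+(y+.5)/3.5-.5)
run(w,f,(319.5,185),(321,240),(321,147),(321,175),[(321,137),(132,320),(515,320),(321,508)])
B=lambda i:cv2.cvtColor(i,cv2.COLOR_RGB2BGR)
s,t=cam("side"),cam("top"); o=np.zeros((600,800,3),np.uint8)
a=cv2.resize(B(s["img"])[140:360,110:410],None,fx=1.5,fy=1.5,interpolation=cv2.INTER_CUBIC); o[:330,:450]=a
b=cv2.resize(B(t["img"])[150:310,110:390],None,fx=1.68,fy=1.68,interpolation=cv2.INTER_CUBIC); o[331:331+b.shape[0],:b.shape[1]]=b
cv2.imwrite("pics/p8.png",o)
E
```

```text
dial [ 0.54781253 -0.08039956] 0.046035484963470256
ptr from axis 176.94819004692863 own line 176.87658389139472 zero from axis 176.24899354298313 own line 175.3508469545714 side offset mm at tip 0.4393181200421706
```

View pics/p8.png

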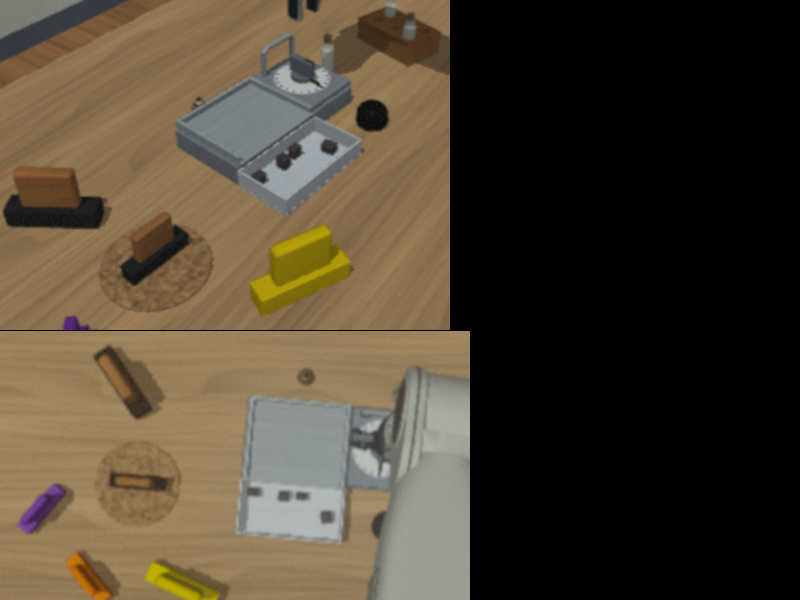

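The side view shows four chips in the tray at (260,176), (283,160), (295,150) and (329,147), and the pan is empty. The squeegee stands mid-mat at (155,250), and the vial, shell and weight have not moved. I'm handing in.

```bash
python3 -c "
from bench import job
print(job.finish_job())"
```

```text
the job is handed in; nothing more can be done
None
```

The job is done and handed in at about 29 s of robot time.

- **Chips:** two strokes with the small black-and-brown squeegee swept all four chips into the tray. The last side and top views show the pan empty and four chips in the tray. The squeegee was held so the fingertips stayed about 27 mm above the pan floor, and the tallest chip is 18 mm.
- **Squeegee:** it stands upright on its rubber foot, about 2 mm from the mat centre by the wrist camera. It started on the mat and went back there before I touched the knob.
- **Tare knob:** I turned it about 145° clockwise after the sweep. In the last close wrist picture the pointer covers the zero mark. Measured angles put it 0.7° off about the dial axis and 1.5° off by the two marks' own lines, which is about pixel resolution. The measures disagreed by 1 to 2°, so I left it.
- **Left alone:** the vial, shell and basalt weight look unmoved in the last views, judged by eye. The arm hid the vial and most of the weight from the top camera at the end, so those two were seen only from the side.

The first grip on the squeegee sat about 7 mm too high because the arm had drifted, so I re-gripped before lifting. Measured wrist forces at the end of each move stayed within about 2.5 N.

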